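# Release the tension weight of a paper stand with a spring-bar fork

## Task

In the cutting room, a steel tension weight hangs by its eye on the spring bar of the small grey hanger. Take the forked tool from its wooden stand, straddle the bar with it between the lug and the collar, and press the collar gently sideways against the spring just until the weight drops off onto the rubber pad, never running the bar onto its stop; then ease the bar back home with the fork, not letting it snap, and hang the tool back in its stand. Work the bar with the tool only, do not touch the weight with the fingers, and leave everything else where it is.

Things in the scene. Friction and masses are not known exactly. Their poses are not given: they have to be found in the camera images.
- hanger: Fixed grey hanger, 105 mm tall. Origin: on the table under the hanging weight; z up. Base x -58 to 36, y -36 to 102 mm. A wall at x -54 to -46 (robot's side), 103 mm tall, carries two 6 mm steel lugs at y -12.5 to -6.5 and 6.5 to 12.5 (x to +12, z 82 to 103 mm), between which the weight's tongue hangs, and a spring barrel (radius 10 mm, z 95, y 66 to 88 mm).
- rod (a point): Point on the spring bar's axis, fixed on the hanger at x 0, y 19.5, z 95 mm, its axes the hanger's. The bar is a rod of 8 mm diameter along y, from its tip at y -7 mm through the lugs into the barrel. Its collar (22 mm diameter, 6 mm thick) is clamped with its near face 7.5 to 19.5 mm to the +y side of this point, different each time; the outer lug's face is 7 mm to the -y side.
- pad (a point): Centre of the top of the rubber pad (60 x 60 mm) on the hanger's base under the weight, 18 mm above the table.
- bar (a joint): Bar's travel towards the hanger's +y, m: 0 home, hard stop 0.018. Push the collar to +y. Spring 3 N at home, rising 0.35 N per mm, plus up to 5 N friction of the weight until it drops. The tip clears the weight's eye at 11 to 15 mm of travel. Let go, it snaps back. A careful push takes under 13 N. Over 15 N, or travel beyond 17.8 mm (on the stop), is forcing it; returning faster than 0.25 m/s is snapping.
- weight: Hanging steel weight, 0.2 to 0.4 kg. Origin: centre of its underside, z up. Block 40 x 36 x 34 mm (x, y, z); above it a tongue 26 mm wide in x, 10 mm thick in y, to z 63 mm, with a square eye 14 x 14 mm (z 43 to 57) through it along y. At first it hangs on the bar between the lugs, origin 42 mm above the table; standing on the pad, 18 mm.
- fork: Forked tool, 90 mm tall, 0.12 kg, upright. Origin: between the tine tips, z up to the handle. Steel fork 36 mm wide in x, 5 mm thick in y: two tines 24 mm long, slot 14 mm wide open below, its root at z 24. Guard 56 x 28 x 4 mm at z 32 to 36. Wooden block handle 24 (x) by 18 mm (y), z 36 to 90: grip it across the 18 mm, so that the fingers close along the bar.
- stand: Fixed wooden stand of the forked tool, 45 mm tall, 62 x 46 mm. Origin: centre of its underside. In its top a slot 44 mm (x) by 16 mm (y), 39 mm deep; the tool hangs in it by its guard on the rim, fork down, tool origin at z 13 mm, its x along the stand's x (either way round).
- awl_stand: A like wooden stand that holds the awl; not needed. Origin: centre of its underside.
- awl: Bystander: awl with a round turned wooden handle and like guard, 88 mm tall, in the other stand. Origin: its tip.
- spare: Bystander: a second weight like the first, standing on the table beside the hanger. Origin: centre of its underside.
- block_a: Bystander: wooden block 160 x 50 x 45 mm, origin centre of underside.
- block_b: Bystander: wooden block 140 x 50 x 45 mm, origin centre of underside.
- cone: Bystander: white thread cone, 68 mm wide, 105 mm tall, origin centre of underside.
- cutter: Bystander: yellow hand cutter 145 x 32 x 34 mm, lying, origin centre of underside.
- shears: Bystander: shears with black handles, 190 mm long, lying, origin at the pivot on the table.
There are look-alikes about, which are no part of the job. What is shaped like the fork but red or turquoise is not meant. Leave any yellow look-alike of the stand alone.

How it is judged:
By the outcome, as a careful person would: the job done as asked, in the order asked, and still so for the second after the job is handed in, with the robot touching nothing.
It also fails if it takes over 64 s, if anything falls off the work surface, if the arm or the gripper's body presses on something with over 40 N, if the wrist force passes 120 N, or if a joint passes its speed limit or range.

## Robot

A 7-joint arm with a two-finger parallel gripper is mounted at the origin on the work surface. World frame = base frame: x ahead of the robot, y to its left, z up, the work surface at z = 0. Lengths are in m, angles in rad, forces in N, time in s.
With the tool pointing down it reaches from about 0.4 to 0.85 m from the base axis. Payload 4.5 kg.
Tool frame: the origin (TCP) lies midway between the tips of the shut fingers; the grasp point (between the pads) lies r.grip_depth behind it (r.grip_depth is the distance from the TCP to the grasp point, in m); z points along the fingers, y is the direction in which the jaws open and shut (so a half turn about z gives the same grasp; the last joint's range is limited). The gripper opens to 88 mm and grips with 3 to 60 N. Pads are 18 mm wide; open, the fingers measure 123 mm over their backs; the gripper's body (75 mm by 187 mm) begins 45 mm behind the grasp point.
Start: joints at [-1.152, 0.689, -0.195, 1.565, 0.157, 0.902, -0.215], TCP at [0.235, 0.579, 0.239] pointing down, gripper open.
Joint ranges: [-3.01, 3.01], [-0.46, 2.08], [-1.47, 1.51], [0.13, 2.56], [-1, 4.14], [0.04, 2.09], [-2.66, 2.66]. Speed limits (rad/s): [2.57, 2.57, 3.14, 3.14, 3.14, 3.14, 3.14].

## Interface

Orientations are given as a unit quaternion [x, y, z, w].
In Python, from plant import r, snapshot gives the robot as it stands.
- The arm moves only by the tool drive_tool, never from a script. Its argument "commands" is a list of rows, each an object of numbers: "wx", "wy", "wz": the turn, a rotation vector about the tool's x, y, z in rad; "dx", "dy", "dz": the shift along the tool's x, y, z in m; "claw": the opening, from 0 (shut) to 1 (fully open). A call has 1 to 12 rows; each row shifts and turns the commanded pose from where the row before left it, along the tool's axes as they then stand; what a row does not reach is not made up. A row lasts 1/10 s, in which the tool goes at most 50 mm and 8.59 degrees, less where a joint would pass 70% of its speed; a pose out of reach is approached as far as the arm can. A call is refused whole if a number of a shift passes 0.05 or a number of a turn 0.15, either way. A call with a gripper value outside its range is refused whole. The fingers move at their own pace and stop on an object; "grip_force" is the grip in N (left out, the last holds). Time passes only in rows, so rows that do not move let the fingers close. It gives the time, the measured TCP pose, the force and the opening at its end, in the units of the state.
- r.get_state(): the state, without advancing time (a new reading comes with each control period).
- snapshot(name): name is "scene" or "top"; returns a dict with "color" (384x512x3 uint8, red, green, blue), "fx", "fy", "cx", "cy" (pixels), "world_to_cam" (4x4, takes a point from world to camera coordinates). Camera axes: x right, y up, looking along -z (the intrinsics and any distortion apply to the point x, -y, -z); pixel columns grow to the right and rows downward; lengths in m; the calibration is good to about 2 mm. A picture is of the moment at which its call begins. There is no depth.
- r.finish_job(): hands the job in, once; it reports no verdict.
The state is a dict: "clock": time; "q": joint angles; "qd": joint speeds; "joint_torque": joint torques, N m; "tool_pos": TCP position; "eef_rot": TCP orientation; "contact_force": force on the tool from outside, world axes, zero at the start; "moment": the same for the moment, N m; "opening": opening from 0.0 (shut) to 1.0 (fully open).
Only numpy, scipy, OpenCV 4.12 (cv2) and the standard library are available. Lean on these libraries where they do the work, as an engineer would, in place of code of your own. Each camera call takes 0.05 s, during which the arm holds its last target. There are 200 camera calls.

## Working session

There is one attempt and no reset: what is moved stays moved. The work goes in short steps, Python scripts to look and compute and a tool call to move; the robot and the scene stay as the last step left them, time stands still between calls to the robot, and variables do not carry over. Pictures are saved under pics/ and viewed, on a budget of 10 in all, crops included, one or two more only if the job needs it, and the job is handed in when it is done.

Besides the shell and the picture viewer there is one more tool, called as name([rows], argument=value, ...), one row to a line, values as JSON. drive_tool: Moves the arm, as the interface text tells. Its arguments: {"type":"object","properties":{"commands":{"type":"array","items":{"type":"object","properties":{"wx":{"type":"number"},"wy":{"type":"number"},"wz":{"type":"number"},"dx":{"type":"number"},"dy":{"type":"number"},"dz":{"type":"number"},"claw":{"type":"number"}}}},"grip_force":{"type":"number"}},"required":["commands"]}

```bash
mkdir -p pics; ls
cat > h.py <<'E'
import numpy as np, cv2
from plant import r, snapshot
def snap(n,name):
    s=snapshot(n); np.savez(f'pics/{name}.npz',**{k:np.array(v) for k,v in s.items()})
    cv2.imwrite(f'pics/{name}.png',s['color'][:,:,::-1]); return s
def load(name): return dict(np.load(f'pics/{name}.npz'))
def ray(s,u,v):
    W=np.array(s['world_to_cam']); R=W[:3,:3]; c=-R.T@W[:3,3]
    d=R.T@np.array([(u-s['cx'])/s['fx'],-(v-s['cy'])/s['fy'],-1.]); return c,d
def onz(s,u,v,z):
    c,d=ray(s,u,v); return c+d*(z-c[2])/d[2]
def proj(s,p):
    q=np.array(s['world_to_cam'])@np.append(p,1); return np.array([s['cx']-s['fx']*q[0]/q[2], s['cy']+s['fy']*q[1]/q[2]])
E
python3 - <<'E'
from h import *
a=snap('scene','s0');b=snap('top','t0')
print({k:v for k,v in a.items() if k!='color'});print({k:v for k,v in b.items() if k!='color'})
cv2.imwrite('pics/both0.png',cv2.resize(np.vstack([a['color'],b['color']])[:,:,::-1],None,fx=.78,fy=.78))
st=r.get_state();print(st,r.grip_depth)
E
```

```text
pics
{'fx': 445.8108977636415, 'fy': 445.8108977636415, 'cx': 251.06146737716114, 'cy': 186.32075760147453, 'world_to_cam': array([[ 0.65218221,  0.75805931, -0.00210729, -0.36602983],
       [-0.62916697,  0.54283853,  0.55630501,  0.3002936 ],
       [ 0.42285611, -0.36148639,  0.83097551, -1.57048339],
       [ 0.        ,  0.        ,  0.        ,  1.        ]])}
{'fx': 348.26514096342623, 'fy': 348.26514096342623, 'cx': 257.1030444087867, 'cy': 189.66508711542127, 'world_to_cam': array([[-0.02346514, -0.99965646, -0.01167714,  0.0108579 ],
       [ 0.98279432, -0.0252067 ,  0.18297529, -0.56628903],
       [-0.18320677, -0.00718268,  0.98304816, -1.16497876],
       [ 0.        ,  0.        ,  0.        ,  1.        ]])}
{'clock': 0.1, 'q': array([-1.15220692,  0.68989242, -0.19452355,  1.5662426 ,  0.15729503,
        0.90251601, -0.2150868 ]), 'qd': array([-7.51841932e-04, -7.44026871e-04,  3.36846117e-05, -3.58197957e-03,
        2.01413724e-05, -1.36089454e-03, -1.27309722e-03]), 'joint_torque': array([-2.97989165e-03, -5.28506327e+01, -1.27139859e+00, -1.53837436e+01,
       -5.25640044e-02,  1.94594133e-03,  3.66861093e-05]), 'tool_pos': array([0.23442521, 0.57874892, 0.23799444]), 'eef_rot': array([ 1.91166003e-01,  9.81557367e-01, -8.27780399e-04, -1.00595713e-04]), 'contact_force': array([ 0.80602036, -0.70090263, -0.18111442]), 'moment': array([ 0.01873297, -0.04134368, -0.01196862]), 'opening': 0.9975489146889268} 0.0187
```

View pics/s0.png

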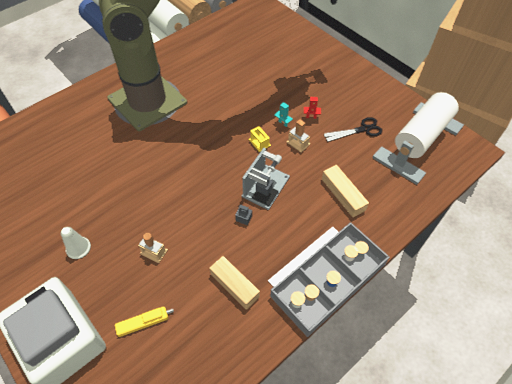

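View pics/t0.png

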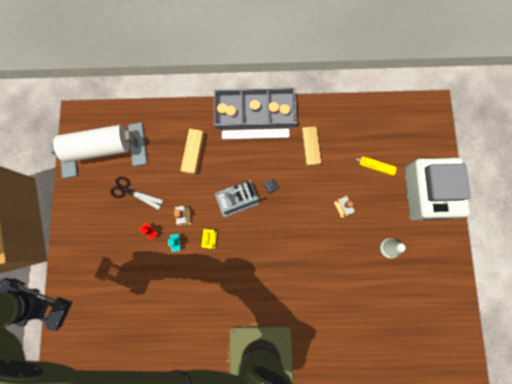

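The scene view has two wooden stands with tools, at (299,135) and (152,248); in the top view they are at (183,215) and (344,207). The turquoise (284,112), red (313,106) and yellow (259,138) items are decoys. The hanger is at (265,180). Next I'll crop both stands and the hanger to tell fork from awl.

Run:
```python
from h import *
a=load('s0')['color'][:,:,::-1];b=load('t0')['color'][:,:,::-1]
def c(im,u,v,w,h,W=396,H=297): return cv2.resize(im[v-h//2:v+h//2,u-w//2:u+w//2],(W,H),interpolation=cv2.INTER_CUBIC)
cv2.imwrite('pics/c0.png',np.vstack([np.hstack([c(a,299,135,48,36),c(a,152,248,48,36)]),np.hstack([c(a,264,180,72,54),c(b,238,198,72,54)])]))
s=load('s0');t=load('t0')
for n,us,ut,z in [('A',(299,135),(183,215),.06),('B',(152,248),(344,207),.06),('hanger',(265,180),(238,198),.05)]:
    print(n,onz(s,*us,z),onz(t,*ut,z))
```

```text
A [0.49476224 0.25653736 0.06      ] [0.48298314 0.25345746 0.06      ]
B [ 0.52109924 -0.31324942  0.06      ] [ 0.49682888 -0.29973924  0.06      ]
hanger [0.54839066 0.06566712 0.05      ] [0.53895518 0.06429623 0.05      ]
```

View pics/c0.png

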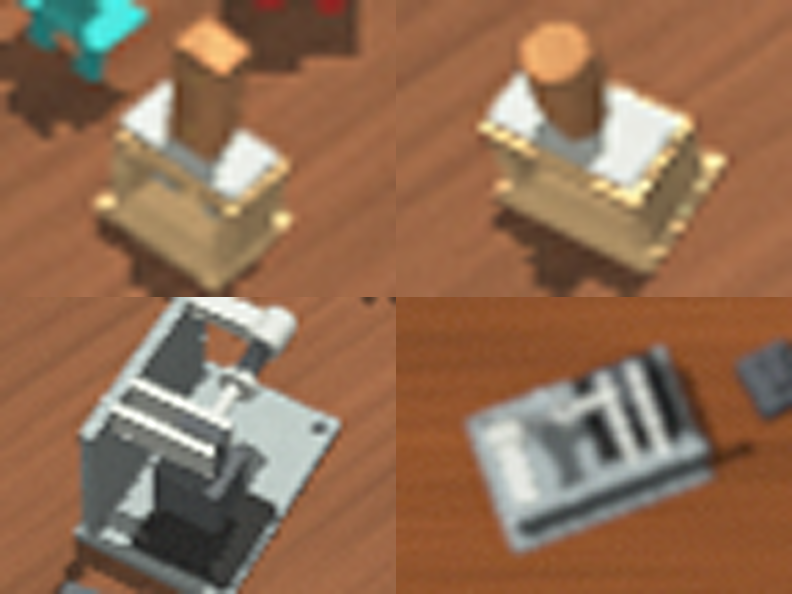

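The crops show that stand A, scene (299,135), holds the square handle, so it's the fork. Stand B has the round handle, the awl. The hanger's lugs are the two light strips near scene (259,174), and the collar is at about (271,168). I'll measure these with masks.

```bash
cat > m.py <<'E'
from h import *
K=6
def mk(s,u,v,w,h,f):
    im=s['color'][v-h//2:v+h//2,u-w//2:u+w//2]; im=cv2.resize(im,None,fx=K,fy=K,interpolation=cv2.INTER_CUBIC)
    m=f(cv2.cvtColor(im,cv2.COLOR_RGB2HSV).astype(int)).astype(np.uint8)
    n,l,st,_=cv2.connectedComponentsWithStats(m)
    out=[]
    for i in range(1,n):
        if st[i,4]<K*K*6: continue
        y,x=np.nonzero(l==i); out.append(np.c_[(x+.5)/K-.5+u-w//2,(y+.5)/K-.5+v-h//2])
    return out,m,im
def rep(s,comps,z):
    for c in comps:
        P=np.array([onz(s,*p,z)[:2] for p in c]); (cx,cy),(a,b),ang=cv2.minAreaRect((P*1000).astype(np.float32))
        ev=np.linalg.svd(P-P.mean(0),full_matrices=False)[2][0]
        print(' n',len(c)//K**2,'px',c.mean(0).round(1),'mean mm',(P.mean(0)*1000).round(1),'rect',np.round([cx,cy,a,b,ang],1),'pca deg',np.degrees(np.arctan2(ev[1],ev[0])).round(1))
E
python3 - <<'E'
from m import *
white=lambda h:(h[...,1]<45)&(h[...,2]>195)
orange=lambda h:(h[...,0]<16)&(h[...,1]>90)&(h[...,2]>185)
vis=[]
for nm,A,H in [('s0',(299,135),(264,176)),('t0',(183,215),(238,198))]:
    s=load(nm); 
    for lab,uv,w,f,z in [('guard',A,(36,40),white,.049),('top',A,(36,40),orange,.103),('hang',H,(66,66),white,.103)]:
        c,m,im=mk(s,*uv,*w,f); print(nm,lab); rep(s,c,z)
        if lab!='guard':
            o=im.copy(); cs,_=cv2.findContours(m,0,2); cv2.drawContours(o,cs,-1,(255,0,0),1); vis.append(cv2.resize(o[:,:,::-1],(396,297) if 0 else (400,300)))
cv2.imwrite('pics/v1.png',np.vstack([np.hstack(vis[:2]),np.hstack(vis[2:])]))
E
```

```text
s0 guard
 n 23 px [292.8 130.5] mean mm [462.2 261.8] rect [459.8 261.8  16.2  30.7  40. ] pca deg -58.2
 n 33 px [304.  136.5] mean mm [503.4 271.6] rect [502.7 270.2  18.8  28.6   8.8] pca deg -69.5
s0 top
 n 22 px [300.  121.9] mean mm [482.5 267.5] rect [483.8 268.2  24.7  18.7   5.4] pca deg -0.3
s0 hang
 n 416 px [270.4 171.4] mean mm [562.2  72. ] rect [554.1  75.8 115.8 117.2  25.2] pca deg -14.9
 n 18 px [253.  188.9] mean mm [575.6  -4.9] rect [575.4  -2.   11.5  26.2  21.3] pca deg -56.1
t0 guard
 n 17 px [180.1 207.9] mean mm [509.4 266.2] rect [508.7 267.3  11.   24.9   4. ] pca deg 85.6
 n 36 px [180.8 220.2] mean mm [466.5 263.3] rect [466.6 263.4  17.7  28.    6.1] pca deg 98.2
t0 top
 n 34 px [176.3 212.6] mean mm [486.3 266.4] rect [487.5 266.3  19.8  27.7  86.9] pca deg -175.9
t0 hang
 n 9 px [246.4 188.7] mean mm [561.1  32.4] rect [560.3  32.4  36.5   4.9  19.8] pca deg -160.2
 n 23 px [240.7 192.3] mean mm [549.5  51.7] rect [545.6  48.4  52.6  24.7  44.9] pca deg -149.9
 n 83 px [222.7 201. ] mean mm [521.6 111.9] rect [521.2 112.5  52.5  22.1  18.7] pca deg -160.2
 n 6 px [249.8 197.9] mean mm [529.5  21.5] rect [530.8  21.   14.    6.9   5.2] pca deg -162.1
```

View pics/v1.png

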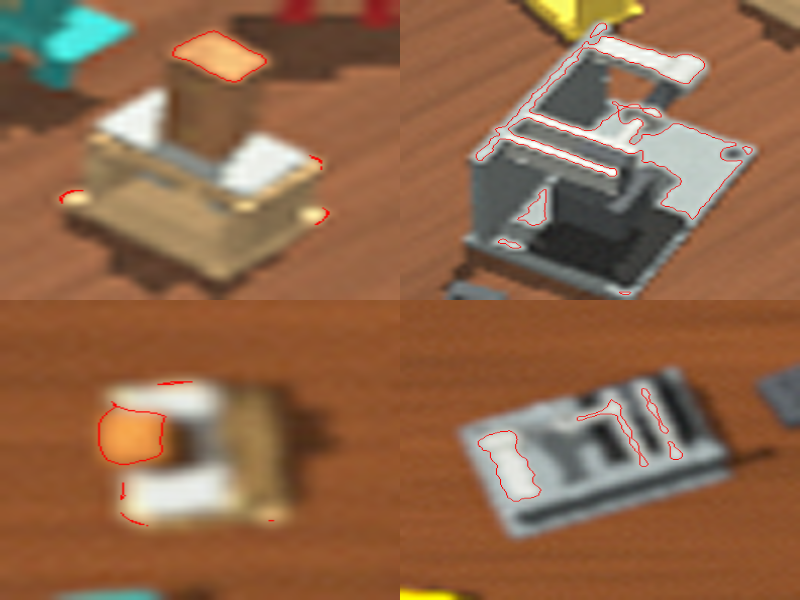

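Run:
```python
from m import *
s=load('s0');t=load('t0')
S={'nearlug tip':(266.5,181.1),'nearlug root':(249.2,172.7),'outer tip':(271.4,176),'outer root':(251.6,168.3),'wall0':(244.2,178.2),'wall1':(264.8,149.2)}
T={'nearlug tip':(245.4,184.8),'nearlug root':(250.7,199.1),'outer tip':(240,188.1),'outer root':(245.4,200.6)}
for n,d,im in (('s',S,s),('t',T,t)):
    for k,p in d.items(): print(n,k,(onz(im,*p,.103)[:2]*1000).round(1))
# subpixel lug ridges: brightest threshold
for nm,uv in (('s0',(264,176)),('t0',(238,198))):
    for th in (215,225,235):
        c,m,im=mk(load(nm),*uv,66,66,lambda h:(h[...,1]<45)&(h[...,2]>th)); print(nm,th); rep(load(nm),c,.103)
# finer view
a=s['color'][150:195,240:292,::-1];b=t['color'][178:214,212:254,::-1]
cv2.imwrite('pics/v2.png',np.hstack([cv2.resize(a,(400,346),interpolation=cv2.INTER_LANCZOS4),cv2.resize(b,(400,346),interpolation=cv2.INTER_LANCZOS4)]))
```

```text
s nearlug tip [580.4  41.1]
s nearlug root [526.6  23.1]
s outer tip [576.4  63.3]
s outer root [519.3  38.4]
s wall0 [531.9  -0. ]
s wall1 [491.9 113.5]
t nearlug tip [574.6  35.5]
t nearlug root [525.5  18.7]
t outer tip [563.7  53.8]
t outer root [520.9  36.4]
s0 215
 n 66 px [272.1 155.5] mean mm [523.3 113.9] rect [519.8 115.2  52.9  20.7  16.3] pca deg 22.1
 n 40 px [262.9 171.7] mean mm [549.4  54.9] rect [544.2  49.1  57.3  25.6  42.8] pca deg 30.1
 n 26 px [256.5 176.2] mean mm [549.3  30.8] rect [549.   30.7  63.5   5.5  19.1] pca deg 19.1
s0 225
 n 36 px [268.9 154.3] mean mm [514.  110.1] rect [514.3 110.1  37.6  12.3  19.5] pca deg 20.1
 n 17 px [277.4 157.5] mean mm [538.9 120.7] rect [538.7 120.7  12.   19.7  16.6] pca deg -72.8
 n 31 px [262.9 171.8] mean mm [549.5  54.7] rect [544.6  49.1  55.8  25.5  43.4] pca deg 30.1
 n 21 px [257.  176.4] mean mm [550.8  31.3] rect [550.8  31.4  59.4   4.7  19.7] pca deg 19.4
s0 235
 n 29 px [268.8 154.2] mean mm [513.6 109.8] rect [513.7 109.7  34.   11.5  19.3] pca deg 20.4
 n 9 px [277.4 157.4] mean mm [538.8 121.2] rect [538.1 120.4  10.2  18.1  11.2] pca deg 108.2
 n 22 px [262.5 171.8] mean mm [548.9  54. ] rect [545.   49.4  53.9  24.4  43.4] pca deg 29.6
 n 16 px [257.2 176.5] mean mm [551.5  31.5] rect [551.2  31.4  58.    4.   19.7] pca deg 19.4
t0 215
 n 9 px [220.8 195.4] mean mm [540.5 118.4] rect [540.3 118.4   7.5  16.1  17.3] pca deg -73.4
 n 36 px [223.5 202.7] mean mm [515.8 109.4] rect [516.4 109.5  36.7  13.5  18.3] pca deg -160.1
t0 225
 n 21 px [223.6 203. ] mean mm [514.8 109. ] rect [515.3 109.2  32.1   9.4  18.3] pca deg -161.7
t0 235
```

View pics/v2.png

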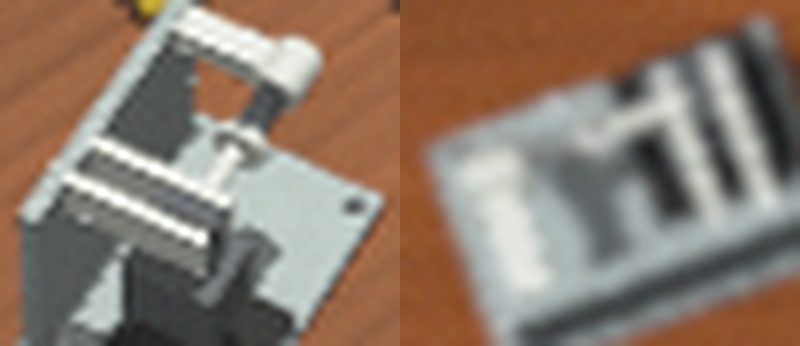

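drive_tool([
  {"dx": -0.035,"dy": -0.0195,"dz": 0.007,"claw": 0.6},
  {"dx": -0.035,"dy": -0.0195,"dz": 0.007,"claw": 0.6},
  {"dx": -0.035,"dy": -0.0195,"dz": 0.007,"claw": 0.6},
  {"dx": -0.035,"dy": -0.0195,"dz": 0.007,"claw": 0.6},
  {"dx": -0.035,"dy": -0.0195,"dz": 0.007,"claw": 0.6},
  {"dx": -0.035,"dy": -0.0195,"dz": 0.007,"claw": 0.6},
  {"dx": -0.035,"dy": -0.0195,"dz": 0.007,"claw": 0.6},
  {"dx": -0.035,"dy": -0.0195,"dz": 0.007,"claw": 0.6},
  {"dx": -0.035,"dy": -0.0195,"dz": 0.007,"claw": 0.6},
  {"dx": -0.035,"dy": -0.0195,"dz": 0.007,"claw": 0.6},
  {"wz": -0.12,"claw": 0.6},
  {"wz": -0.12,"claw": 0.6},
])

```text
validation failed for argument at $.co...
```

```bash
cat > go.py <<'E'
from h import *
from scipy.spatial.transform import Rotation as R
import sys
def go(x,y,z,jaw):
    "target TCP (m) and jaw-axis angle (deg); prints tool-frame deltas"
    st=r.get_state(); q=R.from_quat(st['eef_rot']); M=q.as_matrix()
    a=np.radians(jaw); ty=np.array([np.cos(a),np.sin(a),0])
    if ty@M[:,1]<0: ty=-ty
    T=np.c_[np.cross(ty,[0,0,-1]),ty,[0,0,-1]]
    print('t',round(st['clock'],2),'pos',st['tool_pos'].round(4),'jaw',np.degrees(np.arctan2(M[1,1],M[0,1])).round(2),'F',st['contact_force'].round(2),'M',st['moment'].round(3),'open',round(st['opening'],3),'q',st['q'].round(2))
    print('shift before turn',(M.T@(np.array([x,y,z])-st['tool_pos'])).round(4),'after turn',(T.T@(np.array([x,y,z])-st['tool_pos'])).round(4),'turn',R.from_matrix(M.T@T).as_rotvec().round(4))
if __name__=='__main__': go(*map(float,sys.argv[1:5]))
E
python3 go.py .485 .267 .16 96
python3 - <<'E'
from m import *
s=load('s0');t=load('t0'); O=np.array([565.5,46]);a=np.radians(19.5);E=np.array([[np.cos(a),np.sin(a)],[-np.sin(a),np.cos(a)]])
for n,im,p,z in (('collar s',s,(271.2,168.2),.1),('collar t',t,(232.2,192.6),.1)):
    w=onz(im,*p,z)[:2]*1000; print(n,w.round(1),'hanger',(E@(w-O)).round(1))
for n,x,y,z in (('bar',0,12.5,99),('bar',0,27,99)):
    print(n)
E
```

```text
t 0.1 pos [0.2344 0.5787 0.238 ] jaw 67.96 F [ 0.81 -0.7  -0.18] M [ 0.019 -0.041 -0.012] open 0.998 q [-1.15  0.69 -0.19  1.57  0.16  0.9  -0.22]
shift before turn [-0.3492 -0.1948  0.0784] after turn [-0.2166 -0.3362  0.078 ] turn [-1.700e-03 -3.000e-04 -4.894e-01]
collar s [554.2  82.8] hanger [ 1.6 38.4]
collar t [549.6  80.3] hanger [-3.5 37.7]
bar
bar
```

drive_tool([
  {"dx": -0.035,"dy": -0.02,"dz": 0.008,"wx": 0,"wy": 0,"wz": 0,"claw": 0.6},
])

```text
clock: 0.2
tool_pos: [0.2544, 0.5526, 0.2311]
eef_rot: [0.187, 0.982, 0.003, -0.002]
contact_force: [0.1, 0.2, 0.1]
opening: 0.935
```

drive_tool([
  {"dx": -0.035,"dy": -0.02,"dz": 0.008,"wx": 0,"wy": 0,"wz": 0,"claw": 0.6},
  {"dx": -0.035,"dy": -0.02,"dz": 0.008,"wx": 0,"wy": 0,"wz": 0,"claw": 0.6},
  {"dx": -0.035,"dy": -0.02,"dz": 0.008,"wx": 0,"wy": 0,"wz": 0,"claw": 0.6},
  {"dx": -0.035,"dy": -0.02,"dz": 0.008,"wx": 0,"wy": 0,"wz": 0,"claw": 0.6},
  {"dx": -0.035,"dy": -0.02,"dz": 0.008,"wx": 0,"wy": 0,"wz": 0,"claw": 0.6},
  {"dx": -0.035,"dy": -0.02,"dz": 0.008,"wx": 0,"wy": 0,"wz": 0,"claw": 0.6},
  {"dx": -0.035,"dy": -0.02,"dz": 0.008,"wx": 0,"wy": 0,"wz": 0,"claw": 0.6},
  {"dx": -0.035,"dy": -0.02,"dz": 0.008,"wx": 0,"wy": 0,"wz": 0,"claw": 0.6},
  {"dx": 0,"dy": 0,"dz": 0,"wx": 0,"wy": 0,"wz": -0.12,"claw": 0.6},
  {"dx": 0,"dy": 0,"dz": 0,"wx": 0,"wy": 0,"wz": -0.12,"claw": 0.6},
  {"dx": 0,"dy": 0,"dz": 0,"wx": 0,"wy": 0,"wz": -0.12,"claw": 0.6},
  {"dx": 0,"dy": 0,"dz": 0,"wx": 0,"wy": 0,"wz": -0.12,"claw": 0.6},
])

```text
clock: 1.4
tool_pos: [0.4589, 0.2939, 0.1664]
eef_rot: [-0.05, 0.999, -0.0, -0.0]
contact_force: [0.3, 0.1, 0.8]
opening: 0.603
```

```bash
python3 go.py .485 .267 .12 96
```

```text
t 1.4 pos [0.4589 0.2939 0.1664] jaw 95.73 F [0.25 0.08 0.77] M [0.012 0.005 0.04 ] open 0.603 q [-0.44  0.7  -0.36  1.87  0.4   0.64  0.63]
shift before turn [-0.0233 -0.0294  0.0464] after turn [-0.0232 -0.0295  0.0464] turn [-0.0003 -0.0006 -0.0048]
```

drive_tool([
  {"dx": -0.0233,"dy": -0.0294,"dz": 0,"wx": 0,"wy": 0,"wz": 0,"claw": 0.6},
  {"dx": 0,"dy": 0,"dz": 0.03,"wx": 0,"wy": 0,"wz": 0,"claw": 0.6},
  {"dx": 0,"dy": 0,"dz": 0.016,"wx": 0,"wy": 0,"wz": 0,"claw": 0.6},
  {"dx": 0,"dy": 0,"dz": 0,"wx": 0,"wy": 0,"wz": 0,"claw": 0.6},
])

```text
clock: 1.8
tool_pos: [0.4837, 0.2659, 0.1186]
eef_rot: [-0.047, 0.999, -0.001, -0.002]
contact_force: [-0.3, -0.9, 1.0]
opening: 0.602
```

```bash
python3 go.py .485 .267 .06 96
python3 - <<'E'
from h import *
a=snap('scene','s1')['color'];b=snap('top','t1')['color']
cv2.imwrite('pics/v3.png',np.hstack([cv2.resize(x[:,:,::-1],(400,400),interpolation=cv2.INTER_CUBIC) for x in (a[90:160,265:335],b[180:250,150:220])]))
E
```

```text
t 1.8 pos [0.4837 0.2659 0.1186] jaw 95.43 F [-0.28 -0.86  1.02] M [ 0.048  0.003 -0.047] open 0.602 q [-0.39  0.79 -0.33  1.88  0.45  0.55  0.65]
shift before turn [-0.0016  0.0012  0.0586] after turn [-0.0014  0.001   0.0586] turn [-0.0024 -0.0042 -0.0099]
```

View pics/v3.png

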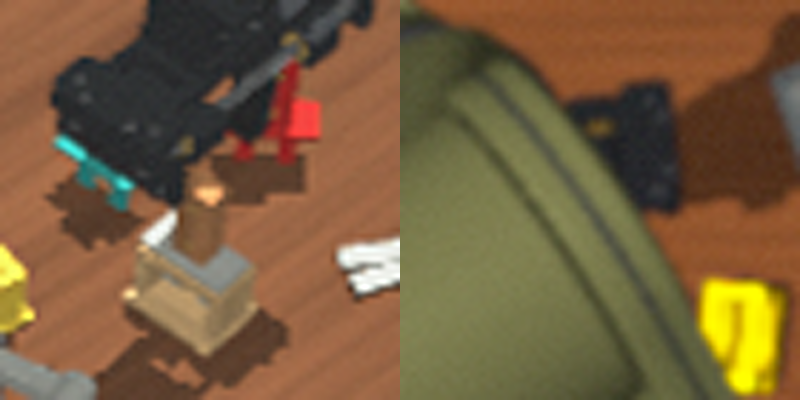

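The fingers straddle the fork handle, at left-panel (207,190), and are clear of the turquoise and red decoys. I'm going down to grip.

drive_tool([
  {"dx": -0.001,"dy": 0.001,"dz": 0.02,"wx": 0,"wy": 0,"wz": -0.01,"claw": 0.6},
  {"dx": 0,"dy": 0,"dz": 0.02,"wx": 0,"wy": 0,"wz": 0,"claw": 0.6},
  {"dx": 0,"dy": 0,"dz": 0.018,"wx": 0,"wy": 0,"wz": 0,"claw": 0.6},
  {"dx": 0,"dy": 0,"dz": 0,"wx": 0,"wy": 0,"wz": 0,"claw": 0.4},
  {"dx": 0,"dy": 0,"dz": 0,"wx": 0,"wy": 0,"wz": 0,"claw": 0.3},
  {"dx": 0,"dy": 0,"dz": 0,"wx": 0,"wy": 0,"wz": 0,"claw": 0.24},
  {"dx": 0,"dy": 0,"dz": 0,"wx": 0,"wy": 0,"wz": 0,"claw": 0.1},
  {"dx": 0,"dy": 0,"dz": 0,"wx": 0,"wy": 0,"wz": 0,"claw": 0.0},
  {"dx": 0,"dy": 0,"dz": 0,"wx": 0,"wy": 0,"wz": 0,"claw": 0.0},
], grip_force=40)

```text
clock: 2.8
tool_pos: [0.4864, 0.2683, 0.0636]
eef_rot: [-0.052, 0.999, 0.0, 0.001]
contact_force: [-0.5, -1.6, 6.2]
opening: 0.202
```

```bash
python3 go.py .485 .267 .16 96
```

```text
t 2.8 pos [0.4864 0.2683 0.0636] jaw 96.01 F [-0.52 -1.62  6.19] M [-0.185  0.124  0.012] open 0.202 q [-0.43  0.87 -0.27  1.9   0.5   0.43  0.61]
shift before turn [ 0.0014 -0.0011 -0.0964] after turn [ 0.0015 -0.0011 -0.0964] turn [0.0002 0.0013 0.0002]
```

drive_tool([
  {"dx": 0,"dy": 0,"dz": -0.02,"wx": 0,"wy": 0,"wz": 0,"claw": 0},
  {"dx": 0,"dy": 0,"dz": -0.03,"wx": 0,"wy": 0,"wz": 0,"claw": 0},
  {"dx": 0,"dy": 0,"dz": -0.04,"wx": 0,"wy": 0,"wz": 0,"claw": 0},
  {"dx": 0,"dy": 0,"dz": -0.04,"wx": 0,"wy": 0,"wz": 0,"claw": 0},
  {"dx": 0,"dy": 0,"dz": 0,"wx": 0,"wy": 0,"wz": -0.118,"claw": 0},
  {"dx": 0,"dy": 0,"dz": 0,"wx": 0,"wy": 0,"wz": -0.118,"claw": 0},
  {"dx": 0,"dy": 0,"dz": 0,"wx": 0,"wy": 0,"wz": 0,"claw": 0},
])

```text
clock: 3.5
tool_pos: [0.4858, 0.268, 0.1929]
eef_rot: [-0.17, 0.985, 0.0, 0.0]
contact_force: [0.6, -0.2, -1.1]
opening: 0.203
```

```bash
python3 go.py .5582 .0667 .19 109.5
```

```text
t 3.5 pos [0.4858 0.268  0.1929] jaw 109.56 F [ 0.63 -0.16 -1.09] M [ 0.094 -0.    -0.049] open 0.203 q [-0.31  0.69 -0.47  1.82  0.44  0.74  0.89]
shift before turn [-0.0008 -0.2139  0.0029] after turn [-0.001  -0.2139  0.0029] turn [0.0004 0.0001 0.001 ]
```

drive_tool([
  {"dx": 0,"dy": -0.03,"dz": 0,"wx": 0,"wy": 0,"wz": 0,"claw": 0},
  {"dx": 0,"dy": -0.04,"dz": 0,"wx": 0,"wy": 0,"wz": 0,"claw": 0},
  {"dx": 0,"dy": -0.04,"dz": 0,"wx": 0,"wy": 0,"wz": 0,"claw": 0},
  {"dx": 0,"dy": -0.04,"dz": 0,"wx": 0,"wy": 0,"wz": 0,"claw": 0},
  {"dx": 0,"dy": -0.04,"dz": 0,"wx": 0,"wy": 0,"wz": 0,"claw": 0},
  {"dx": 0,"dy": -0.024,"dz": 0,"wx": 0,"wy": 0,"wz": 0,"claw": 0},
  {"dx": 0,"dy": 0,"dz": 0,"wx": 0,"wy": 0,"wz": 0,"claw": 0},
  {"dx": 0,"dy": 0,"dz": 0,"wx": 0,"wy": 0,"wz": 0,"claw": 0},
])

```text
clock: 4.3
tool_pos: [0.5571, 0.0669, 0.1924]
eef_rot: [-0.168, 0.986, 0.0, -0.0]
contact_force: [-1.1, 0.3, -0.7]
opening: 0.201
```

```bash
python3 go.py .5582 .0667 .155 109.5
python3 - <<'E'
from h import *
a=snap('scene','s2')['color'];b=snap('top','t2')['color']
cv2.imwrite('pics/v4.png',np.hstack([cv2.resize(x[:,:,::-1],(400,400),interpolation=cv2.INTER_CUBIC) for x in (a[130:200,235:305],b[160:230,200:270])]))
E
```

```text
t 4.3 pos [0.5571 0.0669 0.1924] jaw 109.4 F [-1.12  0.34 -0.75] M [ 0.126 -0.052 -0.035] open 0.201 q [ 0.1   0.7  -0.51  1.8   0.47  0.76  1.25]
shift before turn [-0.001  -0.0006  0.0374] after turn [-0.001  -0.0005  0.0374] turn [ 0.0011 -0.0005 -0.0017]
```

View pics/v4.png

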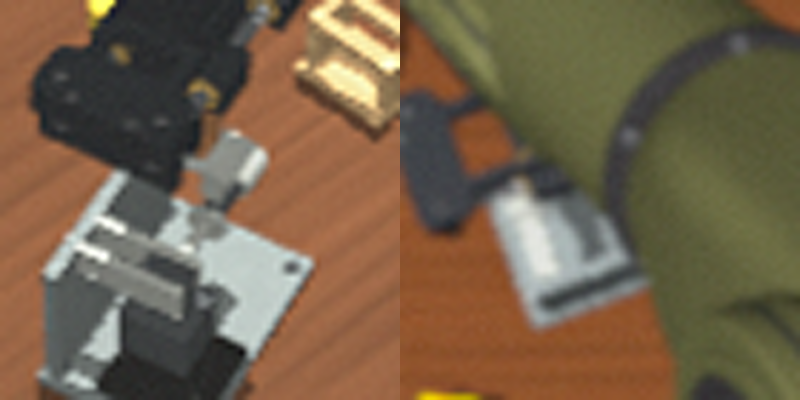

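Run:
```python
from h import *
from scipy.spatial.transform import Rotation as R
s=load('s2'); st=r.get_state();p=st['tool_pos'];a=np.radians(19.4);ex=np.array([np.cos(a),np.sin(a),0]);ey=np.array([-np.sin(a),np.cos(a),0]);O=np.array([.5655,.046,0])
c=lambda q:((proj(s,q)-[235,130])*400/70).round(0)
f0=p-[0,0,.0506]
for x in(-.028,.028):
  for y in (-.014,.014): print('guard top',x,y,c(f0+x*ex+y*ey+[0,0,.036]))
for x in(-.018,-.007,.007,.018): print('tine',x,c(f0+x*ex), c(f0+x*ex+[0,0,.032]))
for n,x,y,z in [('collar c',0,38,95),('bar at lug',0,12.5,95),('nearlug tip top',12,-9.5,103),('nearlug root',-46,-9.5,103),('outlug tip',12,9.5,103),('outlug root',-46,9.5,103),('base hole corner',36,102,5),('wall0',-50,-36,103),('barrel front',0,66,95),('barrel top',0,77,105)]:
  print(n,c(O+ex*x/1e3+ey*y/1e3+[0,0,z/1e3]))
```

```text
guard top -0.028 -0.014 [129. 137.]
guard top -0.028 0.014 [157.  98.]
guard top 0.028 -0.014 [233. 184.]
guard top 0.028 0.014 [260. 143.]
tine -0.018 [160. 171.] [161. 131.]
tine -0.007 [180. 180.] [181. 140.]
tine 0.007 [205. 192.] [207. 151.]
tine 0.018 [225. 201.] [228. 160.]
collar c [203. 223.]
bar at lug [179. 259.]
nearlug tip top [179. 291.]
nearlug root [ 77. 244.]
outlug tip [198. 264.]
outlug root [ 96. 217.]
base hole corner [312. 265.]
wall0 [ 44. 278.]
barrel front [230. 185.]
barrel top [241. 158.]
```

Run:
```python
from h import *
cv2.imwrite('pics/v5.png',np.hstack([cv2.resize(load(n)['color'][146:182,255:291,::-1],(400,400),interpolation=cv2.INTER_CUBIC) for n in ('s0','s2')]))
```

```text
(no output)
```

View pics/v5.png

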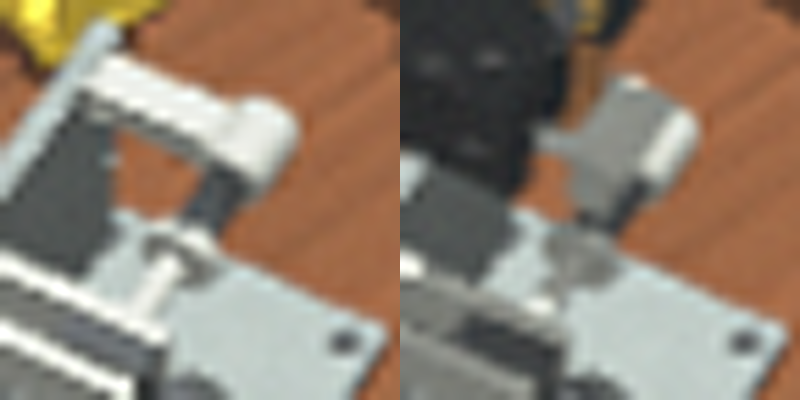

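The right panel shows the guard and the right tine hanging beside the bar's line, with the tine's lower end near (600,220) and the collar at (583,250). That fits the prediction to about 1 px, so I'll lower gradually and watch the force.

drive_tool([
  {"dx": -0.002,"dy": 0,"dz": 0.02,"wx": 0,"wy": 0,"wz": 0,"claw": 0},
  {"dx": 0,"dy": 0,"dz": 0.015,"wx": 0,"wy": 0,"wz": 0,"claw": 0},
  {"dx": 0,"dy": 0,"dz": 0.0,"wx": 0,"wy": 0,"wz": 0,"claw": 0},
])

```text
clock: 4.7
tool_pos: [0.5576, 0.0689, 0.1562]
eef_rot: [-0.171, 0.985, 0.0, -0.002]
contact_force: [-1.1, 0.0, -0.8]
opening: 0.201
```

drive_tool([
  {"dx": 0,"dy": 0,"dz": 0.003,"wx": 0,"wy": 0,"wz": 0,"claw": 0},
  {"dx": 0,"dy": 0,"dz": 0.003,"wx": 0,"wy": 0,"wz": 0,"claw": 0},
  {"dx": 0,"dy": 0,"dz": 0.003,"wx": 0,"wy": 0,"wz": 0,"claw": 0},
  {"dx": 0,"dy": 0,"dz": 0,"wx": 0,"wy": 0,"wz": 0,"claw": 0},
])

```text
clock: 5.1
tool_pos: [0.5593, 0.0673, 0.1487]
eef_rot: [-0.17, 0.985, -0.0, -0.0]
contact_force: [-0.4, 0.6, -1.5]
opening: 0.199
```

```bash
python3 go.py .5592 .0675 .132 109.5
```

```text
t 5.1 pos [0.5593 0.0673 0.1487] jaw 109.55 F [-0.35  0.63 -1.52] M [ 0.068  0.074 -0.017] open 0.199 q [ 0.07  0.77 -0.46  1.83  0.52  0.67  1.21]
shift before turn [0.0001 0.0002 0.0167] after turn [0.0001 0.0002 0.0167] turn [-0.     -0.      0.0009]
```

drive_tool([
  {"dx": 0,"dy": 0,"dz": 0.003,"wx": 0,"wy": 0,"wz": 0,"claw": 0},
  {"dx": 0,"dy": 0,"dz": 0.003,"wx": 0,"wy": 0,"wz": 0,"claw": 0},
  {"dx": 0,"dy": 0,"dz": 0,"wx": 0,"wy": 0,"wz": 0,"claw": 0},
])

```text
clock: 5.4
tool_pos: [0.5591, 0.0672, 0.1423]
eef_rot: [-0.17, 0.985, 0.0, -0.0]
contact_force: [-0.5, -0.5, -2.0]
opening: 0.198
```

drive_tool([
  {"dx": 0,"dy": 0,"dz": 0.004,"wx": 0,"wy": 0,"wz": 0,"claw": 0},
  {"dx": 0,"dy": 0,"dz": 0.004,"wx": 0,"wy": 0,"wz": 0,"claw": 0},
  {"dx": 0,"dy": 0,"dz": 0,"wx": 0,"wy": 0,"wz": 0,"claw": 0},
])

```text
clock: 5.7
tool_pos: [0.559, 0.0672, 0.134]
eef_rot: [-0.17, 0.985, -0.0, -0.001]
contact_force: [-0.3, 0.1, -0.1]
opening: 0.202
```

```bash
python3 go.py .5592 .0675 .132 109.5
python3 - <<'E'
from h import *
from scipy.spatial.transform import Rotation as R
a=snap('scene','s3');st=r.get_state();print(st['contact_force'],st['tool_pos'])
E
```

```text
t 5.7 pos [0.559  0.0672 0.134 ] jaw 109.55 F [-0.3   0.08 -0.08] M [ 0.001 -0.014 -0.048] open 0.202 q [ 0.06  0.79 -0.45  1.84  0.54  0.64  1.2 ]
shift before turn [-0.0003  0.0002  0.002 ] after turn [-0.0003  0.0002  0.002 ] turn [ 0.0002 -0.0012  0.0009]
[ 0.52763235 -0.05509139 -0.88960475] [0.55913793 0.06723165 0.13431308]
```

drive_tool([
  {"dx": 0,"dy": 0.003,"dz": 0.002,"wx": 0,"wy": 0,"wz": 0,"claw": 0},
  {"dx": 0,"dy": 0.003,"dz": 0.0025,"wx": 0,"wy": 0,"wz": 0,"claw": 0},
  {"dx": 0,"dy": 0,"dz": 0,"wx": 0,"wy": 0,"wz": 0,"claw": 0},
], grip_force=60)

```text
clock: 6.05
tool_pos: [0.5569, 0.0738, 0.13]
eef_rot: [-0.17, 0.985, 0.0, -0.0]
contact_force: [0.5, -0.4, -0.7]
opening: 0.198
```

drive_tool([
  {"dx": 0,"dy": 0.001,"dz": 0,"wx": 0,"wy": 0,"wz": 0,"claw": 0},
  {"dx": 0,"dy": 0.001,"dz": 0,"wx": 0,"wy": 0,"wz": 0,"claw": 0},
  {"dx": 0,"dy": 0,"dz": 0,"wx": 0,"wy": 0,"wz": 0,"claw": 0},
])

```text
clock: 6.35
tool_pos: [0.5567, 0.075, 0.1303]
eef_rot: [-0.17, 0.985, 0.0, 0.0]
contact_force: [-0.3, 0.7, -1.5]
opening: 0.194
```

drive_tool([
  {"dx": 0,"dy": 0.001,"dz": 0,"wx": 0,"wy": 0,"wz": 0,"claw": 0},
  {"dx": 0,"dy": 0.001,"dz": 0,"wx": 0,"wy": 0,"wz": 0,"claw": 0},
  {"dx": 0,"dy": 0,"dz": 0,"wx": 0,"wy": 0,"wz": 0,"claw": 0},
])

```text
clock: 6.65
tool_pos: [0.556, 0.077, 0.1303]
eef_rot: [-0.17, 0.985, 0.0, 0.0]
contact_force: [0.0, -1.5, -0.3]
opening: 0.198
```

drive_tool([
  {"dx": 0,"dy": 0.001,"dz": 0,"wx": 0,"wy": 0,"wz": 0,"claw": 0},
  {"dx": 0,"dy": 0,"dz": 0,"wx": 0,"wy": 0,"wz": 0,"claw": 0},
])

```text
clock: 6.85
tool_pos: [0.5558, 0.0772, 0.1302]
eef_rot: [-0.17, 0.986, -0.0, 0.0]
contact_force: [0.1, -0.7, -0.3]
opening: 0.201
```

drive_tool([
  {"dx": 0,"dy": 0.001,"dz": 0,"wx": 0,"wy": 0,"wz": 0,"claw": 0},
  {"dx": 0,"dy": 0,"dz": 0,"wx": 0,"wy": 0,"wz": 0,"claw": 0},
])

```text
clock: 7.05
tool_pos: [0.5557, 0.0776, 0.1302]
eef_rot: [-0.169, 0.986, -0.001, 0.0]
contact_force: [0.6, -3.3, -1.0]
opening: 0.197
```

drive_tool([
  {"dx": 0,"dy": 0.001,"dz": 0,"wx": 0,"wy": 0,"wz": 0,"claw": 0},
  {"dx": 0,"dy": 0,"dz": 0,"wx": 0,"wy": 0,"wz": 0,"claw": 0},
])

```text
clock: 7.25
tool_pos: [0.5552, 0.0789, 0.1302]
eef_rot: [-0.17, 0.986, -0.0, -0.0]
contact_force: [1.5, -3.9, -2.1]
opening: 0.195
```

drive_tool([
  {"dx": 0,"dy": 0.001,"dz": 0,"wx": 0,"wy": 0,"wz": 0,"claw": 0},
  {"dx": 0,"dy": 0,"dz": 0,"wx": 0,"wy": 0,"wz": 0,"claw": 0},
])

```text
clock: 7.45
tool_pos: [0.5549, 0.0798, 0.1302]
eef_rot: [-0.17, 0.986, -0.001, 0.0]
contact_force: [1.4, -4.6, -1.9]
opening: 0.199
```

drive_tool([
  {"dx": 0,"dy": 0.001,"dz": 0,"wx": 0,"wy": 0,"wz": 0,"claw": 0},
  {"dx": 0,"dy": 0.001,"dz": 0,"wx": 0,"wy": 0,"wz": 0,"claw": 0},
  {"dx": 0,"dy": 0,"dz": 0,"wx": 0,"wy": 0,"wz": 0,"claw": 0},
])

```text
clock: 7.75
tool_pos: [0.5545, 0.0809, 0.1302]
eef_rot: [-0.169, 0.986, -0.001, 0.0]
contact_force: [3.3, -5.7, -2.3]
opening: 0.199
```

drive_tool([
  {"dx": 0,"dy": 0.001,"dz": 0,"wx": 0,"wy": 0,"wz": 0,"claw": 0},
  {"dx": 0,"dy": 0.001,"dz": 0,"wx": 0,"wy": 0,"wz": 0,"claw": 0},
  {"dx": 0,"dy": 0,"dz": 0,"wx": 0,"wy": 0,"wz": 0,"claw": 0},
])

```text
clock: 8.05
tool_pos: [0.5539, 0.0825, 0.1302]
eef_rot: [-0.169, 0.986, -0.001, 0.0]
contact_force: [3.4, -6.8, -1.6]
opening: 0.198
```

drive_tool([
  {"dx": 0,"dy": 0.001,"dz": 0,"wx": 0,"wy": 0,"wz": 0,"claw": 0},
  {"dx": 0,"dy": 0.001,"dz": 0,"wx": 0,"wy": 0,"wz": 0,"claw": 0},
  {"dx": 0,"dy": 0,"dz": 0,"wx": 0,"wy": 0,"wz": 0,"claw": 0},
])

```text
clock: 8.35
tool_pos: [0.5533, 0.0842, 0.1302]
eef_rot: [-0.169, 0.986, -0.001, 0.0]
contact_force: [3.8, -6.8, -1.8]
opening: 0.197
```

```bash
python3 go.py .5592 .0675 .132 109.5
python3 - <<'E'
from h import *
a=snap('scene','s4')['color']; e=load('s3')['color']
cv2.imwrite('pics/v6.png',np.hstack([cv2.resize(x[:,:,::-1],(400,400),interpolation=cv2.INTER_CUBIC) for x in (e[146:196,245:295],a[146:196,245:295])]))
E
```

```text
t 8.35 pos [0.5533 0.0842 0.1302] jaw 109.47 F [ 3.78 -6.82 -1.8 ] M [-1.567 -0.712  0.042] open 0.197 q [ 0.02  0.79 -0.43  1.85  0.54  0.62  1.16]
shift before turn [-0.     -0.0178 -0.0018] after turn [-0.     -0.0178 -0.0018] turn [-0.0027 -0.0003 -0.0005]
```

View pics/v6.png

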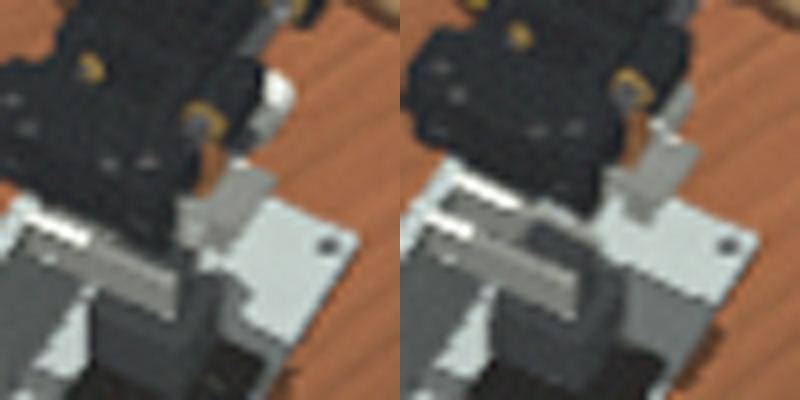

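The weight is still hanging at about 7.5 mm of travel, with its block at right-panel (560,330). I'll continue in 1 mm steps.

drive_tool([
  {"dx": 0,"dy": 0.001,"dz": 0,"wx": 0,"wy": 0,"wz": 0,"claw": 0},
  {"dx": 0,"dy": 0.001,"dz": 0,"wx": 0,"wy": 0,"wz": 0,"claw": 0},
  {"dx": 0,"dy": 0,"dz": 0,"wx": 0,"wy": 0,"wz": 0,"claw": 0},
])

```text
clock: 8.7
tool_pos: [0.5527, 0.086, 0.1302]
eef_rot: [-0.169, 0.986, -0.001, 0.0]
contact_force: [2.9, -7.0, -1.5]
opening: 0.197
```

drive_tool([
  {"dx": 0,"dy": 0.001,"dz": 0,"wx": 0,"wy": 0,"wz": 0,"claw": 0},
  {"dx": 0,"dy": 0,"dz": 0,"wx": 0,"wy": 0,"wz": 0,"claw": 0},
  {"dx": 0,"dy": 0,"dz": 0,"wx": 0,"wy": 0,"wz": 0,"claw": 0},
])

```text
clock: 9.0
tool_pos: [0.5523, 0.0868, 0.1301]
eef_rot: [-0.169, 0.986, -0.001, 0.0]
contact_force: [3.0, -7.0, -1.9]
opening: 0.201
```

```bash
cat > chk.py <<'E'
from h import *
import sys
a=snap('scene',sys.argv[1]); st=r.get_state(); ey=np.array([-.334,.943,0])
print('t',st['clock'],'s mm',((st['tool_pos']-[.5592,.0672,0])@ey*1000).round(2),'F',(st['contact_force']@ey).round(2),st['contact_force'].round(1))
# change against s4 in the weight-block region
d=np.abs(a['color'].astype(int)-load('s4')['color'].astype(int)).sum(2)
print('weight-region change',d[172:196,255:275].mean().round(1), 'pad',d[186:200,250:285].mean().round(1))
E
python3 chk.py s5
```

```text
t 9.05 s mm 20.72 F -7.64 [ 3.1 -7.  -2.1]
weight-region change 11.0 pad 8.6
```

drive_tool([
  {"dx": 0,"dy": 0.001,"dz": 0,"wx": 0,"wy": 0,"wz": 0,"claw": 0},
  {"dx": 0,"dy": 0,"dz": 0,"wx": 0,"wy": 0,"wz": 0,"claw": 0},
  {"dx": 0,"dy": 0,"dz": 0,"wx": 0,"wy": 0,"wz": 0,"claw": 0},
])

```text
clock: 9.35
tool_pos: [0.5521, 0.0876, 0.1302]
eef_rot: [-0.169, 0.986, -0.002, 0.0]
contact_force: [2.7, -7.1, -1.3]
opening: 0.197
```

```bash
python3 chk.py s6
```

```text
t 9.4 s mm 21.59 F -7.59 [ 3.  -7.  -1.6]
weight-region change 13.4 pad 9.6
```

drive_tool([
  {"dx": 0,"dy": 0.001,"dz": 0,"wx": 0,"wy": 0,"wz": 0,"claw": 0},
  {"dx": 0,"dy": 0,"dz": 0,"wx": 0,"wy": 0,"wz": 0,"claw": 0},
  {"dx": 0,"dy": 0,"dz": 0,"wx": 0,"wy": 0,"wz": 0,"claw": 0},
])

```text
clock: 9.7
tool_pos: [0.5517, 0.0884, 0.1301]
eef_rot: [-0.169, 0.986, -0.002, 0.0]
contact_force: [2.9, -7.9, -2.3]
opening: 0.198
```

```bash
python3 chk.py s7
```

```text
t 9.75 s mm 22.45 F -8.33 [ 3.4 -7.6 -2.2]
weight-region change 13.6 pad 9.5
```

drive_tool([
  {"dx": 0,"dy": 0.001,"dz": 0,"wx": 0,"wy": 0,"wz": 0,"claw": 0},
  {"dx": 0,"dy": 0,"dz": 0,"wx": 0,"wy": 0,"wz": 0,"claw": 0},
  {"dx": 0,"dy": 0,"dz": 0,"wx": 0,"wy": 0,"wz": 0,"claw": 0},
])

```text
clock: 10.05
tool_pos: [0.5515, 0.0892, 0.1302]
eef_rot: [-0.169, 0.986, -0.002, 0.0]
contact_force: [3.1, -6.5, -1.5]
opening: 0.199
```

```bash
python3 chk.py s8;  python3 - <<'E'
from h import *
cv2.imwrite('pics/v7.png',np.hstack([cv2.resize(load(n)['color'][146:196,245:295,::-1],(400,400),interpolation=cv2.INTER_CUBIC) for n in ('s4','s8')]))
E
```

```text
t 10.1 s mm 23.27 F -8.05 [ 3.6 -7.3 -1. ]
weight-region change 15.7 pad 10.5
```

View pics/v7.png

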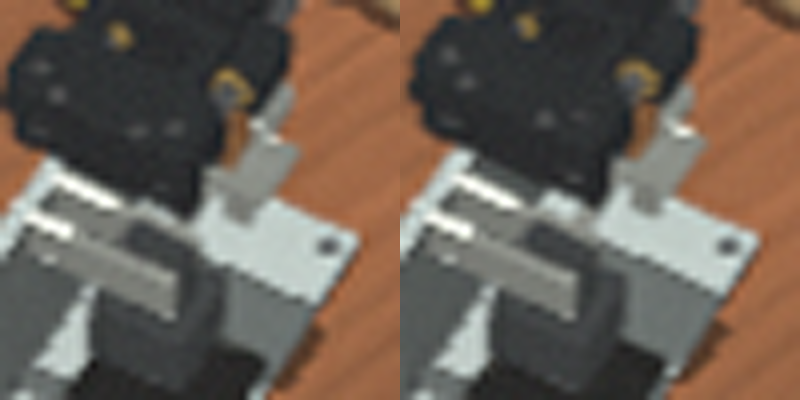

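The weight is still on the bar at about 12.5 mm; its tongue shows between the lugs at right-panel (545,235). I'll go on in small steps.

drive_tool([
  {"dx": 0,"dy": 0.0008,"dz": 0,"wx": 0,"wy": 0,"wz": 0,"claw": 0},
  {"dx": 0,"dy": 0,"dz": 0,"wx": 0,"wy": 0,"wz": 0,"claw": 0},
  {"dx": 0,"dy": 0,"dz": 0,"wx": 0,"wy": 0,"wz": 0,"claw": 0},
])

```text
clock: 10.4
tool_pos: [0.5513, 0.0898, 0.1302]
eef_rot: [-0.169, 0.986, -0.002, 0.0]
contact_force: [3.4, -7.4, -2.3]
opening: 0.198
```

```bash
python3 chk.py s9
```

```text
t 10.45 s mm 23.95 F -9.04 [ 4.2 -8.1 -2. ]
weight-region change 17.5 pad 10.9
```

drive_tool([
  {"dx": 0,"dy": 0.0007,"dz": 0,"wx": 0,"wy": 0,"wz": 0,"claw": 0},
  {"dx": 0,"dy": 0,"dz": 0,"wx": 0,"wy": 0,"wz": 0,"claw": 0},
  {"dx": 0,"dy": 0,"dz": 0,"wx": 0,"wy": 0,"wz": 0,"claw": 0},
])

```text
clock: 10.75
tool_pos: [0.5509, 0.0907, 0.1301]
eef_rot: [-0.169, 0.986, -0.002, 0.0]
contact_force: [3.6, -7.3, -0.9]
opening: 0.203
```

```bash
python3 chk.py s10
```

```text
t 10.8 s mm 24.9 F -8.09 [ 3.1 -7.5 -1.7]
weight-region change 53.5 pad 23.7
```

```bash
python3 - <<'E'
from h import *
cv2.imwrite('pics/v8.png',np.hstack([cv2.resize(load(n)['color'][146:206,240:300,::-1],(400,400),interpolation=cv2.INTER_CUBIC) for n in ('s9','s10')]))
E
```

```text
(no output)
```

View pics/v8.png

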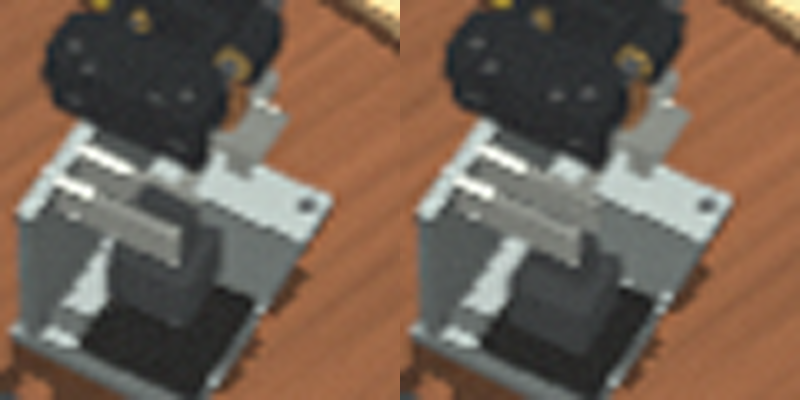

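The weight has dropped onto the pad: the block moved from (165,270) to (565,295), and the eye is clear of the lugs. I'm easing the bar back at about 15 mm/s.

drive_tool([
  {"dx": 0,"dy": -0.0015,"dz": 0,"wx": 0,"wy": 0,"wz": 0,"claw": 0},
  {"dx": 0,"dy": -0.0015,"dz": 0,"wx": 0,"wy": 0,"wz": 0,"claw": 0},
  {"dx": 0,"dy": -0.0015,"dz": 0,"wx": 0,"wy": 0,"wz": 0,"claw": 0},
  {"dx": 0,"dy": -0.0015,"dz": 0,"wx": 0,"wy": 0,"wz": 0,"claw": 0},
  {"dx": 0,"dy": -0.0015,"dz": 0,"wx": 0,"wy": 0,"wz": 0,"claw": 0},
  {"dx": 0,"dy": -0.0015,"dz": 0,"wx": 0,"wy": 0,"wz": 0,"claw": 0},
  {"dx": 0,"dy": 0,"dz": 0,"wx": 0,"wy": 0,"wz": 0,"claw": 0},
])

```text
clock: 11.5
tool_pos: [0.5535, 0.0835, 0.1302]
eef_rot: [-0.169, 0.986, -0.001, 0.0]
contact_force: [2.2, -5.5, -1.1]
opening: 0.196
```

drive_tool([
  {"dx": 0,"dy": -0.001,"dz": 0,"wx": 0,"wy": 0,"wz": 0,"claw": 0},
  {"dx": 0,"dy": -0.001,"dz": 0,"wx": 0,"wy": 0,"wz": 0,"claw": 0},
  {"dx": 0,"dy": -0.001,"dz": 0,"wx": 0,"wy": 0,"wz": 0,"claw": 0},
  {"dx": 0,"dy": -0.001,"dz": 0,"wx": 0,"wy": 0,"wz": 0,"claw": 0},
  {"dx": 0,"dy": -0.001,"dz": 0,"wx": 0,"wy": 0,"wz": 0,"claw": 0},
  {"dx": 0,"dy": -0.001,"dz": 0,"wx": 0,"wy": 0,"wz": 0,"claw": 0},
  {"dx": 0,"dy": -0.001,"dz": 0,"wx": 0,"wy": 0,"wz": 0,"claw": 0},
  {"dx": 0,"dy": 0,"dz": 0,"wx": 0,"wy": 0,"wz": 0,"claw": 0},
])

```text
clock: 12.3
tool_pos: [0.5554, 0.0783, 0.1302]
eef_rot: [-0.17, 0.985, 0.0, -0.0]
contact_force: [2.0, -3.3, -2.1]
opening: 0.198
```

```bash
python3 chk.py s11; python3 go.py .5592 .0672 .13 109.5
```

```text
t 12.35 s mm 11.67 F -3.96 [ 1.8 -3.6 -1.5]
weight-region change 58.0 pad 22.2
t 12.35 pos [0.5555 0.0783 0.1302] jaw 109.56 F [ 1.82 -3.56 -1.54] M [-0.696 -0.316  0.023] open 0.201 q [ 0.04  0.79 -0.44  1.85  0.54  0.63  1.17]
shift before turn [ 0.0002 -0.0117  0.0002] after turn [ 0.0002 -0.0117  0.0002] turn [0.0003 0.     0.001 ]
```

drive_tool([
  {"dx": 0,"dy": -0.001,"dz": 0,"wx": 0,"wy": 0,"wz": 0,"claw": 0},
  {"dx": 0,"dy": -0.001,"dz": 0,"wx": 0,"wy": 0,"wz": 0,"claw": 0},
  {"dx": 0,"dy": -0.001,"dz": 0,"wx": 0,"wy": 0,"wz": 0,"claw": 0},
  {"dx": 0,"dy": -0.001,"dz": 0,"wx": 0,"wy": 0,"wz": 0,"claw": 0},
  {"dx": 0,"dy": -0.001,"dz": 0,"wx": 0,"wy": 0,"wz": 0,"claw": 0},
  {"dx": 0,"dy": -0.001,"dz": 0,"wx": 0,"wy": 0,"wz": 0,"claw": 0},
  {"dx": 0,"dy": -0.001,"dz": 0,"wx": 0,"wy": 0,"wz": 0,"claw": 0},
  {"dx": 0,"dy": 0,"dz": 0,"wx": 0,"wy": 0,"wz": 0,"claw": 0},
])

```text
clock: 13.15
tool_pos: [0.5579, 0.0714, 0.1302]
eef_rot: [-0.17, 0.986, 0.0, 0.0]
contact_force: [0.0, 0.7, -1.5]
opening: 0.196
```

```bash
python3 chk.py s12
```

```text
t 13.2 s mm 4.44 F 0.67 [-1.1  0.3 -1.7]
weight-region change 68.0 pad 27.4
```

Force is zero, so the bar is home and the fork is clear of the collar. Lifting straight up and heading back to the stand.

drive_tool([
  {"dx": 0,"dy": 0,"dz": -0.005,"wx": 0,"wy": 0,"wz": 0,"claw": 0},
  {"dx": 0,"dy": 0,"dz": -0.01,"wx": 0,"wy": 0,"wz": 0,"claw": 0},
  {"dx": 0,"dy": 0,"dz": -0.02,"wx": 0,"wy": 0,"wz": 0,"claw": 0},
  {"dx": 0,"dy": 0,"dz": -0.027,"wx": 0,"wy": 0,"wz": 0,"claw": 0},
  {"dx": 0,"dy": 0.02,"dz": 0,"wx": 0,"wy": 0,"wz": 0,"claw": 0},
  {"dx": 0,"dy": 0.04,"dz": 0,"wx": 0,"wy": 0,"wz": 0,"claw": 0},
  {"dx": 0,"dy": 0.04,"dz": 0,"wx": 0,"wy": 0,"wz": 0,"claw": 0},
  {"dx": 0,"dy": 0.04,"dz": 0,"wx": 0,"wy": 0,"wz": 0,"claw": 0},
  {"dx": 0,"dy": 0.04,"dz": 0,"wx": 0,"wy": 0,"wz": 0,"claw": 0},
  {"dx": 0,"dy": 0.028,"dz": 0,"wx": 0,"wy": 0,"wz": 0.118,"claw": 0},
  {"dx": 0,"dy": 0,"dz": 0,"wx": 0,"wy": 0,"wz": 0.118,"claw": 0},
  {"dx": 0,"dy": 0,"dz": 0,"wx": 0,"wy": 0,"wz": 0,"claw": 0},
])

```text
clock: 14.4
tool_pos: [0.4878, 0.269, 0.1932]
eef_rot: [-0.054, 0.999, 0.0, 0.001]
contact_force: [0.1, -0.6, -0.8]
opening: 0.198
```

```bash
python3 go.py .4864 .2683 .12 96
```

```text
t 14.4 pos [0.4878 0.269  0.1932] jaw 96.16 F [ 0.12 -0.63 -0.76] M [-0.052  0.015  0.072] open 0.198 q [-0.34  0.68 -0.41  1.82  0.39  0.72  0.72]
shift before turn [ 0.0016 -0.0006  0.0732] after turn [ 0.0015 -0.0005  0.0732] turn [0.0006 0.0011 0.0027]
```

drive_tool([
  {"dx": 0.0015,"dy": -0.0005,"dz": 0.03,"wx": 0,"wy": 0,"wz": 0.0027,"claw": 0},
  {"dx": 0,"dy": 0,"dz": 0.03,"wx": 0,"wy": 0,"wz": 0,"claw": 0},
  {"dx": 0,"dy": 0,"dz": 0.013,"wx": 0,"wy": 0,"wz": 0,"claw": 0},
  {"dx": 0,"dy": 0,"dz": 0,"wx": 0,"wy": 0,"wz": 0,"claw": 0},
  {"dx": 0,"dy": 0,"dz": 0,"wx": 0,"wy": 0,"wz": 0,"claw": 0},
])

```text
clock: 14.9
tool_pos: [0.4875, 0.2669, 0.12]
eef_rot: [-0.051, 0.999, 0.0, 0.0]
contact_force: [0.8, 0.7, -0.8]
opening: 0.201
```

```bash
python3 go.py .4864 .2683 .085 96;python3 - <<'E'
from h import *
a=snap('scene','s13')
cv2.imwrite('pics/v9.png',cv2.resize(a['color'][100:160,265:345,::-1],(800,600),interpolation=cv2.INTER_CUBIC))
E
```

```text
t 14.9 pos [0.4875 0.2669 0.12  ] jaw 95.88 F [ 0.76  0.65 -0.82] M [0.043 0.058 0.01 ] open 0.201 q [-0.38  0.79 -0.34  1.87  0.46  0.56  0.65]
shift before turn [0.001  0.0015 0.035 ] after turn [0.0009 0.0015 0.035 ] turn [ 0.0006  0.0009 -0.002 ]
```

View pics/v9.png

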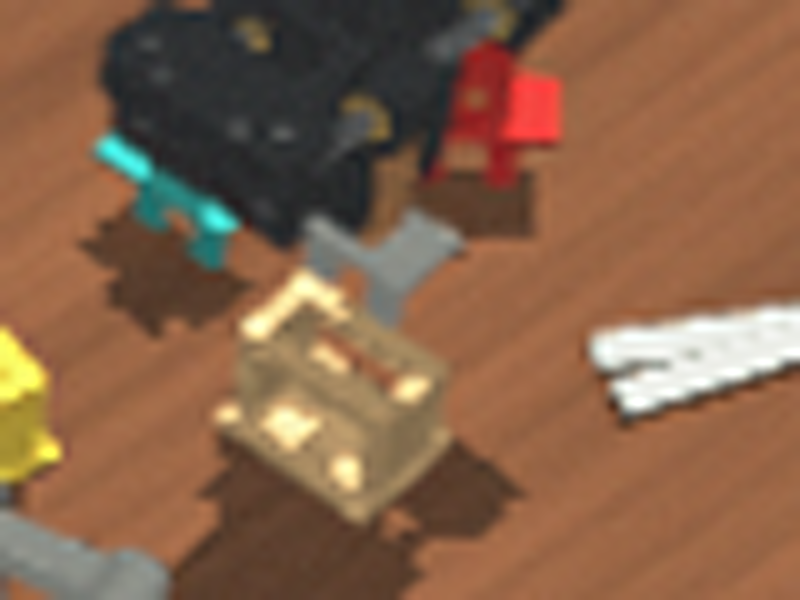

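The empty slot at picture (345,350) is under the fork, and the right tine ends near (390,320), upright. Lowering in steps.

drive_tool([
  {"dx": 0.0005,"dy": 0.001,"dz": 0.015,"wx": 0,"wy": 0,"wz": 0,"claw": 0},
  {"dx": 0,"dy": 0,"dz": 0.005,"wx": 0,"wy": 0,"wz": 0,"claw": 0},
  {"dx": 0,"dy": 0,"dz": 0.005,"wx": 0,"wy": 0,"wz": 0,"claw": 0},
  {"dx": 0,"dy": 0,"dz": 0.003,"wx": 0,"wy": 0,"wz": 0,"claw": 0},
  {"dx": 0,"dy": 0,"dz": 0,"wx": 0,"wy": 0,"wz": 0,"claw": 0},
])

```text
clock: 15.45
tool_pos: [0.4863, 0.2678, 0.0913]
eef_rot: [-0.051, 0.999, -0.0, 0.0]
contact_force: [0.9, 0.3, -1.7]
opening: 0.198
```

```bash
python3 go.py .4864 .2683 .0645 96
```

```text
t 15.45 pos [0.4863 0.2678 0.0913] jaw 95.88 F [ 0.89  0.3  -1.74] M [ 0.08  -0.008  0.015] open 0.198 q [-0.41  0.83 -0.3   1.89  0.49  0.49  0.62]
shift before turn [-0.0002  0.0004  0.0268] after turn [-0.0002  0.0004  0.0268] turn [-0.      0.     -0.0021]
```

Tips are about 4 mm into the slot with no contact. Continuing.

drive_tool([
  {"dx": 0,"dy": 0,"dz": 0.008,"wx": 0,"wy": 0,"wz": 0,"claw": 0},
  {"dx": 0,"dy": 0,"dz": 0.008,"wx": 0,"wy": 0,"wz": 0,"claw": 0},
  {"dx": 0,"dy": 0,"dz": 0.006,"wx": 0,"wy": 0,"wz": 0,"claw": 0},
  {"dx": 0,"dy": 0,"dz": 0,"wx": 0,"wy": 0,"wz": 0,"claw": 0},
])

```text
clock: 15.85
tool_pos: [0.4856, 0.2674, 0.0681]
eef_rot: [-0.051, 0.999, -0.001, -0.001]
contact_force: [-0.1, 0.1, -0.8]
opening: 0.198
```

drive_tool([
  {"dx": 0,"dy": 0,"dz": 0.002,"wx": 0,"wy": 0,"wz": 0,"claw": 0},
  {"dx": 0,"dy": 0,"dz": 0.002,"wx": 0,"wy": 0,"wz": 0,"claw": 0},
  {"dx": 0,"dy": 0,"dz": 0,"wx": 0,"wy": 0,"wz": 0,"claw": 0},
])

```text
clock: 16.15
tool_pos: [0.4862, 0.2678, 0.0651]
eef_rot: [-0.051, 0.999, 0.0, -0.0]
contact_force: [0.4, 0.9, -0.8]
opening: 0.198
```

```bash
python3 go.py .4864 .2683 .0636 96
```

```text
t 16.15 pos [0.4862 0.2678 0.0651] jaw 95.87 F [ 0.38  0.86 -0.77] M [0.003 0.013 0.022] open 0.198 q [-0.43  0.87 -0.27  1.9   0.51  0.44  0.6 ]
shift before turn [-0.0002  0.0005  0.0015] after turn [-0.0002  0.0005  0.0015] turn [ 0.     -0.     -0.0022]
```

drive_tool([
  {"dx": 0,"dy": 0,"dz": 0.0015,"wx": 0,"wy": 0,"wz": 0,"claw": 0},
  {"dx": 0,"dy": 0,"dz": 0.001,"wx": 0,"wy": 0,"wz": 0,"claw": 0},
  {"dx": 0,"dy": 0,"dz": 0,"wx": 0,"wy": 0,"wz": 0,"claw": 0},
])

```text
clock: 16.45
tool_pos: [0.4864, 0.2679, 0.0637]
eef_rot: [-0.051, 0.999, 0.0, 0.0]
contact_force: [-1.7, -1.0, 7.2]
opening: 0.198
```

drive_tool([
  {"dx": 0,"dy": 0,"dz": 0,"wx": 0,"wy": 0,"wz": 0,"claw": 0.22},
  {"dx": 0,"dy": 0,"dz": 0,"wx": 0,"wy": 0,"wz": 0,"claw": 0.3},
  {"dx": 0,"dy": 0,"dz": 0,"wx": 0,"wy": 0,"wz": 0,"claw": 0.5},
  {"dx": 0,"dy": 0,"dz": 0,"wx": 0,"wy": 0,"wz": 0,"claw": 0.6},
  {"dx": 0,"dy": 0,"dz": 0,"wx": 0,"wy": 0,"wz": 0,"claw": 0.6},
  {"dx": 0,"dy": 0,"dz": -0.02,"wx": 0,"wy": 0,"wz": 0,"claw": 0.6},
  {"dx": 0,"dy": 0,"dz": -0.04,"wx": 0,"wy": 0,"wz": 0,"claw": 0.6},
  {"dx": 0,"dy": 0,"dz": -0.05,"wx": 0,"wy": 0,"wz": 0,"claw": 0.6},
  {"dx": 0,"dy": 0,"dz": -0.05,"wx": 0,"wy": 0,"wz": 0,"claw": 0.6},
  {"dx": 0,"dy": 0.04,"dz": -0.02,"wx": 0,"wy": 0,"wz": 0,"claw": 0.6},
  {"dx": 0,"dy": 0.05,"dz": 0,"wx": 0,"wy": 0,"wz": 0,"claw": 0.6},
  {"dx": 0,"dy": 0.05,"dz": 0,"wx": 0,"wy": 0,"wz": 0,"claw": 0.6},
])

```text
clock: 17.65
tool_pos: [0.4725, 0.4082, 0.2441]
eef_rot: [-0.05, 0.999, 0.001, 0.001]
contact_force: [0.9, 0.1, -1.1]
opening: 0.597
```

drive_tool([
  {"dx": 0,"dy": 0.04,"dz": 0,"wx": 0,"wy": 0,"wz": 0,"claw": 0.6},
  {"dx": 0,"dy": 0.04,"dz": 0,"wx": 0,"wy": 0,"wz": 0,"claw": 0.6},
  {"dx": 0,"dy": 0,"dz": 0,"wx": 0,"wy": 0,"wz": 0,"claw": 0.6},
  {"dx": 0,"dy": 0,"dz": 0,"wx": 0,"wy": 0,"wz": 0,"claw": 0.6},
])

```text
clock: 18.05
tool_pos: [0.4629, 0.4872, 0.2421]
eef_rot: [-0.052, 0.999, -0.0, -0.0]
contact_force: [0.2, -0.8, 0.3]
opening: 0.604
```

Run:
```python
from m import *
a=snap('scene','sf');b=snap('top','tf')
for nm,n0,uv in (('sf','s0',(299,127)),('tf','t0',(183,215))):
    for k in (n0,nm):
        c,m,im=mk(load(k),*uv,36,40,lambda h:(h[...,0]<16)&(h[...,1]>90)&(h[...,2]>185)); print(k); rep(load(k),c,.103)
o=[cv2.resize(load(n)['color'][y:y+h,x:x+w,::-1],(400,300),interpolation=cv2.INTER_CUBIC) for n in('s0','sf') for (x,y,w,h) in [(235,98,100,75),(235,138,72,54)]]
cv2.imwrite('pics/v10.png',np.vstack([np.hstack(o[:2]),np.hstack(o[2:])]))
print(r.get_state()['contact_force'])
```

```text
s0
 n 29 px [305.5 109.3] mean mm [455.9 317.5] rect [458.1 317.6  19.1  26.4  49.2] pca deg 122.7
 n 7 px [315.8 110.8] mean mm [481.8 337.6] rect [479.8 338.5   5.2  26.7  44.6] pca deg -49.2
 n 22 px [300.  121.9] mean mm [482.5 267.5] rect [483.8 268.2  24.7  18.7   5.4] pca deg -0.3
sf
 n 29 px [305.5 109.3] mean mm [455.8 317.5] rect [458.  317.6  18.8  26.8  48.1] pca deg 122.7
 n 7 px [315.8 110.8] mean mm [481.8 337.6] rect [479.8 338.5   5.2  26.8  44.6] pca deg -49.1
t0
 n 34 px [176.3 212.6] mean mm [486.3 266.4] rect [487.5 266.3  19.8  27.7  86.9] pca deg -175.9
tf
[ 0.94817492  0.41387048 -0.28861876]
```

View pics/v10.png

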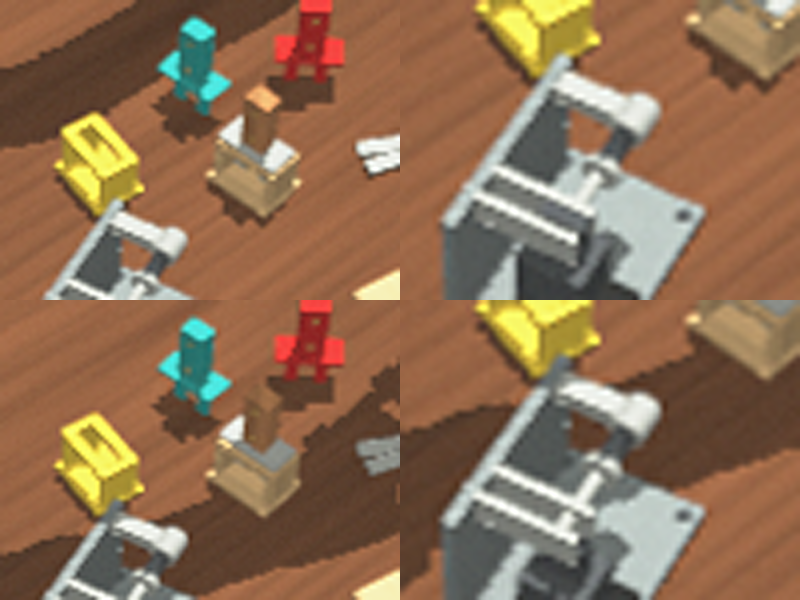

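The fork hangs in its stand as before, shaded, at (262,410). The collar is back at its start pixel, (600,465) against (600,165). The bar spans the lugs and the weight is off it. The decoys haven't moved. Handing in.

```bash
python3 -c "
from plant import r
print(r.finish_job(), r.get_state()['clock'])"
```

```text
the job is handed in; nothing more can be done
the job is handed in; nothing more can be done
```

I took the fork from its stand and straddled the bar with it. I pressed the collar until the weight dropped onto the pad, at about 14 mm of travel by my estimate. The highest push force I read was about 9 N, and I stayed short of the stop. I then eased the bar home at 10–15 mm/s until the force read zero, hung the tool back and handed the job in at about 18 s.

**Last checks:**
- **Bar and weight:** The final picture shows the collar at its starting pixel and the weight off the bar. An earlier picture showed the weight down on the pad.
- **Fork:** It is in its stand, where it was before. My colour-mask check of its handle found nothing, because the arm's shadow lay over it, so I confirmed this by eye.
- **Other objects:** The look-alikes near the fork's stand show no movement. I did not re-measure the objects farther away, but the arm never worked near them.
- **Forces:** Nothing touched the robot at the end, and no reading went above about 9 N. I read forces only at the end of each move, so a short spike in between would not have shown.

I viewed 13 pictures against the budget of 10, so I went three over.

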